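# Put the indexing table in gear and turn it to its stop

### The job

The black clutch knob in the middle of the small indexing table is up, out of gear. Ease it down lightly while rocking it a little to and fro until you feel the hidden teeth drop into mesh, press it fully home without forcing tooth against tooth, and only then turn the table counter-clockwise with the knob until its lug rests gently against the stop post. Do not push the table or its board by hand, leave the things around it alone, and let go of the knob.

Things in the scene. Friction and masses are not known exactly. Their poses are not given: they have to be found in the camera images.
- index_base: Fixed grey base of the indexing table, 176 mm square, 28 mm high on the desk; origin at the centre of its underside, on the common vertical axis of table and knob. Position and yaw vary from start to start; it does not move.
- table: Round aluminium turntable, 168 mm diameter, 10 mm thick, its top 41 mm above the desk, with a steel hub (66 mm diameter, up to 66 mm) in the middle, a small relay board mounted near the rim (up to 64 mm above the desk) and a lug on the rim; origin on the axis. It turns stiffly (about 0.3 N m) and stays where it is left.
- lug (a point): Top of the lug, a 10 mm wide tab on the table's rim, 92 mm from the axis.
- stop_post (a point): Steel stop post, 9 mm diameter, on the base's front right corner, 92 mm from the axis. Lug and post centres are 9.5 mm apart when they touch. At the start the lug is 0.5 to 0.9 rad short of it; the table reaches it turning counter-clockwise seen from above.
- knob: Black clutch knob on the axis: skirt of 76 mm diameter, 24 mm high, with an upright bar grip on top, 50 mm long (its x), 14 mm thick (its y), 30 mm high above the skirt; origin at the centre of the skirt's underside. Turns freely out of gear. Under it, hidden, 3 teeth at 120 degrees fit the table's teeth in every 60 degree position, with about 6 degrees of play either way.
- knob_grip (a point): Point on the knob's axis inside the bar grip, 22 mm above the skirt's top and 8 mm below the bar's top; about 106 mm above the desk when the knob is up.
- knob_slide (a joint): Knob pressed down, m: 0 is up, 0.014 home. It rubs with about 3.5 N and stays where left. About half way down the teeth meet. Tooth on tooth, the spring pushes back and lifts the knob; lined up, the knob goes home without the spring. Over 22 N tooth on tooth harms them (over 45 N on meshed teeth, as when driven hard against the stop); forcing it home tooth on tooth would take over 50 N.
- heat_sink: Finned aluminium heat sink, 40x40x26 mm, standing left of the base; a bystander.
- flush_cutters: Flush cutters with blue grips, 123 mm long, lying right of the base; a bystander.
- solder_spool: Spool of solder, 52 mm diameter, 40 mm high, standing behind the base; a bystander.
- axis (a point): Centre of the hub's top, on the common axis, 66 mm above the desk. Hidden in the hub, turning with the table, is a ring of 6 teeth, 60 degrees apart, backed by a stiff spring, about 10 N per mm. How the teeth stand to the marks and shapes outside on table and knob is not marked: find it by feel. Rocking the knob lightly on the teeth does not turn the table.

How it is judged (in metres and radians):
On the way, in this order (a step that is already met when the one before it is completed fails the run):
1. the knob is fully home, teeth in mesh (value of joint knob_slide above 0.0125 m), for 0.2 s.
2. the table has been turned to its stop with the knob in mesh (value of joint knob_slide above 0.0125 m and horizontal distance between lug and stop_post below 0.0135 m), for 0.2 s.
At the end, for the whole second after the job is handed in: The knob stays pressed home (at least 12.5 of 14 mm, so the teeth are in mesh), the table's lug rests at the stop post (centres within 13.5 mm, touching is 9.5 mm) and the table is still (all of step 2 and angular speed of table below 0.05 rad/s).
It fails at once if teeth forced tip on tip: more than 22 N between knob and table while the knob is not home (contact force between knob and table above 22 N and value of joint knob_slide below 0.012 m).
It fails at once if meshed teeth overloaded: more than 45 N between knob and table (contact force between knob and table above 45 N).
It fails at once if the table is turned (lug moved more than 15 mm) before the knob is home (distance of lug from where it was at the start of the episode above 0.015 m and value of joint knob_slide below 0.012 m).
It fails at once if the table or its board is pushed by the robot (contact force between any of the fingers, the arm and table above 2 N).
It fails at once if a bystander is moved more than 20 mm (distance of any of heat_sink, flush_cutters, solder_spool from where it was at the start of the episode above 0.02 m).
It also fails if it takes over 72 s, if anything falls off the work surface, if the arm or the gripper's body presses on something with over 40 N, if the wrist force passes 120 N, or if a joint passes its speed limit or range.

### The arm

A 6-joint arm with a two-finger parallel gripper is mounted at the origin on a cart in front of the work surface, level with it; the furniture and walls round the work are solid. World frame = base frame: x ahead of the robot, y to its left, z up, the work surface at z = 0. Lengths are in m, angles in degrees, forces in N, time in s.
With the tool pointing down it reaches from about 0.35 to 0.8 m from the base axis. Payload 7.3 kg.
Tool frame: the origin (TCP) lies at the centre of the arm's flange, where the gripper is bolted on; the fingertips stand 173 mm ahead of it and the grasp point (between the pads) lies 155 mm ahead of it (ctrl.tcp_to_grasp is the distance from the TCP to the grasp point, in m); x points along the fingers, z is the direction in which the jaws open and shut, and the axes are right-handed (so a half turn about x gives the same grasp; the last joint's range is limited). The gripper opens to 85 mm and grips with 20 to 120 N. Pads are 22 mm wide; open, the fingers measure 114 mm over their backs; the gripper's body (76 mm by 85 mm) begins 54 mm behind the grasp point. The pads swing forward as they close: fully open they stand 13 mm farther back than shut.
Start: joints at [-80.214, 19.595, 87.324, -0, 73.075, -8.365], TCP at [0.164, -0.499, 0.405] pointing down, gripper open.
Joint ranges: [-145.02, 145.02], [-44.19, 115.74], [2.07, 154.8], [-57.11, 237.11], [16.16, 152.29], [-177.93, 177.93]. Speed limits (degrees/s): [147.25, 147.25, 180, 180, 180, 180].

### API

Orientations are given as a 3x3 rotation matrix whose columns are the frame's x, y, z axes.
In Python, from bench import status, imaging, job, ctrl gives the robot as it stands.
- The arm moves only by the shell command python3 -m crank 'ROWS' [OPENING] [FORCE]. ROWS is text: rows parted by semicolons, each of 6 numbers parted by spaces: the shift along the tool's x, y, z in mm, then the turn, a rotation vector about the tool's x, y, z in degrees. In form: x y z ax ay az; .... A call has 1 to 10 rows; each row is the pose to reach, as a shift and turn from the pose measured when the call began, along the tool's axes at that moment; what a row does not reach only later rows make up. A row lasts 1/8 s, in which the tool goes at most 62.5 mm and 10.7 degrees, less where a joint would pass 70% of its speed; a pose out of reach is approached as far as the arm can. A call with a gripper value outside its range is refused whole. OPENING is the finger opening in mm, from 0 to 85.4, set as the call begins (- or left out, the last holds). The fingers move at their own pace and stop on an object; FORCE is the grip in N (left out, the last holds). Time passes only in rows, so rows that repeat a pose let the fingers close. It gives the time, the measured TCP pose, the force and the opening at its end, in the units of the state.
- status.observe(): the state, without advancing time (a new reading comes with each control period).
- imaging.grab_frame(name): name is "scene" or "top" or "wrist"; returns a dict with "color" (480x640x3 uint8, red, green, blue), "z_map" (480x640 float32, m along the optical axis (not along the pixel's ray), 0 where there is no reading), "fx", "fy", "cx", "cy" (pixels), "camera_from_world" (4x4, takes a point from world to camera coordinates); the wrist camera has in their place "hand_eye" (4x4, takes a point from camera to tool coordinates, whose origin is the TCP and whose axes are the tool frame's). Camera axes: x right, y down, z forward; pixel columns grow to the right and rows downward; lengths in m; the calibration is good to about 2 mm. A picture is of the moment at which its call begins: read the wrist's pose just before it.
- job.job_done(): hands the job in, once; it reports no verdict.
The state is a dict: "time_s": time; "joint_pos": joint angles; "qvel": joint speeds; "joint_efforts": joint torques, N m; "ee_pos": TCP position; "tcp_rot": TCP orientation; "contact_force": force on the tool from outside, world axes, zero at the start; "ft_torque": the same for the moment, N m; "width": finger opening in m.
Only numpy, scipy, OpenCV 4.12 (cv2) and the standard library are available. Lean on these libraries where they do the work, as an engineer would, in place of code of your own. Each camera call takes 0.05 s, during which the arm holds its last target.

## Working session

There is one attempt and no reset: what is moved stays moved. The work goes in short steps, Python scripts to look and compute and a shell command to move; the robot and the scene stay as the last step left them, time stands still between calls to the robot, and variables do not carry over. Pictures are saved under pics/ and viewed, and the job is handed in when it is done.

```bash
ls; mkdir -p pics; python3 - <<'E'
from bench import status, imaging, ctrl
import cv2,numpy as np
s=status.observe();print(s)
for n in("scene","top"):
    f=imaging.grab_frame(n);cv2.imwrite(f"pics/{n}0.png",f["color"][...,::-1]);np.save(f"pics/{n}0.npy",f,allow_pickle=True)
    print(n,f["fx"],f["cx"],f["cy"],f["camera_from_world"])
E
```

```text
pics
{'time_s': 0.0, 'joint_pos': array([-8.02129882e+01,  1.96365718e+01,  8.73782696e+01,  4.96941368e-04,
        7.30757308e+01, -8.36423537e+00]), 'qvel': array([ 0.01967969, -0.01048901, -0.04758404, -0.02139593, -0.03082713,
       -0.02784658]), 'joint_efforts': array([-2.00516331e-05, -4.33675003e+01, -2.46011567e+01, -1.40846068e-04,
        7.87783472e-03,  2.80155632e-06]), 'ee_pos': array([ 0.1635573 , -0.49872189,  0.4040182 ]), 'tcp_rot': array([[-2.60534157e-04,  9.50238292e-01,  3.11523868e-01],
       [ 1.55918668e-03,  3.11523886e-01, -9.50237043e-01],
       [-9.99998751e-01,  2.38154660e-04, -1.56276150e-03]]), 'contact_force': array([ 0.05360514, -0.25978644,  1.12949888]), 'ft_torque': array([-0.01738203, -0.00521907, -0.04813423]), 'width': 0.08555172719116809}
scene 602.6582659602662 319.4541868800596 236.2883227058931 [[-0.73754812  0.67527853  0.00465658  0.2680446 ]
 [ 0.5516312   0.60644773 -0.57264664 -0.34778891]
 [-0.38951995 -0.41978574 -0.81978908  1.46633278]
 [ 0.          0.          0.          1.        ]]
top 518.9377218871593 314.8193060604812 245.36965242416545 [[-0.02275513 -0.99944773 -0.02421661  0.19469575]
 [-0.99084811  0.02576979 -0.13249881  0.55010393]
 [ 0.13304969  0.02097996 -0.99088729  0.89361977]
 [ 0.          0.          0.          1.        ]]
```

View pics/top0.png

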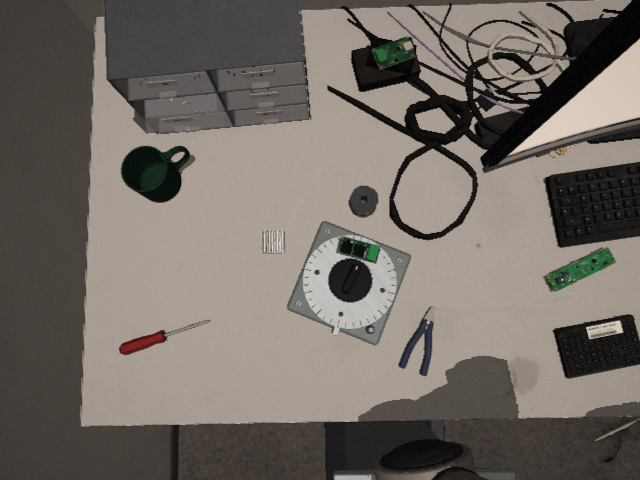

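View pics/scene0.png

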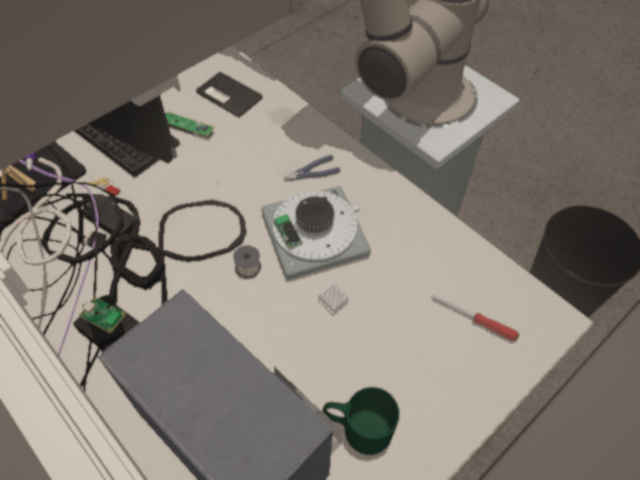

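The top view shows the indexing table at about (350,282), with the lug at (335,330), the stop post at (370,329) and the board at (358,249). I'll zoom in and measure.

```bash
cat > h.py <<'E'
import numpy as np,cv2
def ray(f,u,v,z):
    T=f["camera_from_world"];R=T[:3,:3];t=T[:3,3];c=-R.T@t
    d=R.T@np.array([(u-f["cx"])/f["fx"],(v-f["cy"])/f["fy"],1.]);return c+d*(z-c[2])/d[2]
def cloud(f):
    T=f["camera_from_world"];z=f["z_map"];v,u=np.mgrid[:480,:640]
    p=np.stack([(u-f["cx"])/f["fx"]*z,(v-f["cy"])/f["fy"]*z,z],-1)-T[:3,3];return p@T[:3,:3]
E
python3 - <<'E'
from h import *
f=np.load("pics/top0.npy",allow_pickle=True).item()
im=f["color"][...,::-1]
c=im[212:352,280:420];cv2.imwrite("pics/zoom0.png",cv2.resize(c,(590,590),interpolation=cv2.INTER_CUBIC))
P=cloud(f)
sub=P[212:352,280:420]; col=im[212:352,280:420].astype(int)
# white table disk top at z 0.041
g=col.sum(2); zz=sub[...,2]
w=(g>480)&(abs(zz-.041)<.006)
for nm,m,z in (("disk",w,.041),):
    pts=np.argwhere(m); pp=np.array([ray(f,u+280,v+212,z) for v,u in pts])[:,:2].astype(np.float32)
    h=cv2.convexHull(pp)[:,0]; print(nm,cv2.minEnclosingCircle(pp),pp.mean(0))
bar=(zz>.105)&(g<200)
pts=np.argwhere(bar);print(len(pts),zz[bar].min(),zz[bar].max())
pp=np.array([ray(f,u+280,v+212,.114) for v,u in pts])[:,:2].astype(np.float32)
print("bar",cv2.minAreaRect(pp*1000),pp.mean(0))
sk=(zz>.075)&(g<200);pts=np.argwhere(sk)
pp=np.array([ray(f,u+280,v+212,.09) for v,u in pts])[:,:2].astype(np.float32);print("skirt",cv2.minEnclosingCircle(pp))
for n,u,v,z in(("lug",335,330,.045),("post",370,329,.05)):print(n,ray(f,u,v,z), P[v,u])
E
```

```text
disk ((0.4821479916572571, 0.12368234246969223), 0.09013144671916962) [0.47657165 0.12590277]
256 0.10574807766778961 0.9630794580448382
bar ((528.7650146484375, 111.63954162597656), (30.911479949951172, 132.9647216796875), 72.1778564453125) [0.48926935 0.12232977]
skirt ((0.5252578854560852, 0.11006154865026474), 0.07465570420026779)
lug [0.40394626 0.14926727 0.045     ] [0.40382988 0.14921315 0.04099198]
post [0.40446453 0.08865635 0.05      ] [0.40450259 0.08876265 0.05132953]
```

View pics/zoom0.png

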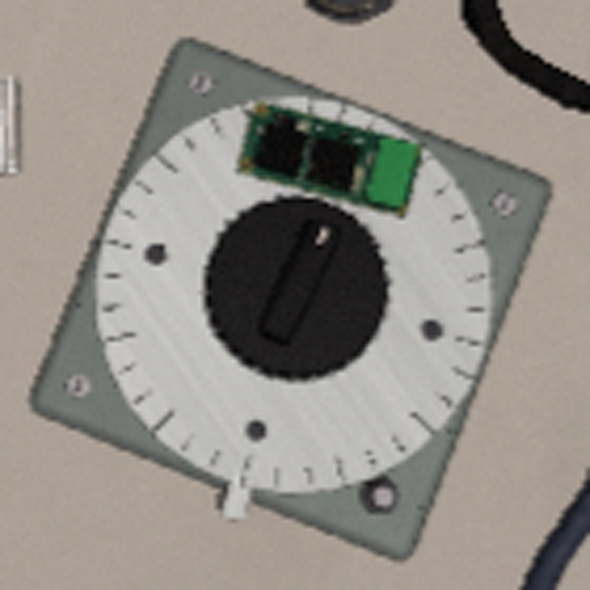

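```bash
python3 - <<'E'
from h import *
f=np.load("pics/top0.npy",allow_pickle=True).item()
im=f["color"][...,::-1].astype(int);P=cloud(f);g=im.sum(2);z=P[...,2]
box=np.zeros((480,640),bool);box[225:345,285:412]=1
def pts(m,h): return np.array([ray(f,u,v,h)[:2] for v,u in np.argwhere(m)],np.float32)
kn=box&(g<170)&(z>.072)&(z<.13)
n,l,s,c=cv2.connectedComponentsWithStats(kn.astype(np.uint8));i=1+s[1:,4].argmax();kn=l==i
print(s[i],c[i],np.percentile(z[kn],[5,50,95,100]))
sk=kn&(z<.1);b=kn&(z>.104)
print("skirt",cv2.minEnclosingCircle(pts(sk,.089)))
print("bar top",b.sum(),cv2.minAreaRect(pts(b&(z>.111),.114)*1000),P[b].mean(0), np.percentile(z[b],[5,50,95]))
q=P[b][:,:2];d=np.linalg.svd(q-q.mean(0))[2][0];print("dir",np.degrees(np.arctan2(d[1],d[0])))
d=box&(abs(z-.041)<.004)&(g>420);p=pts(d,.041);
h=cv2.convexHull(p)[:,0]; print("disk",cv2.fitEllipse(h*1000))
# lug
for u,v in((280+235/4.214,212+500/4.214),(280+381/4.214,212+495/4.214)):print(ray(f,u,v,.041),ray(f,u,v,.05))
E
```

```text
[ 329  259   43   43 1426] [349.74894811 279.88639551] [0.07955746 0.08275769 0.11304426 0.11695858]
skirt ((0.48850131034851074, 0.12268802523612976), 0.036309387534856796)
bar top 249 ((488.545166015625, 122.4396743774414), (13.602666854858398, 47.80752944946289), 63.13877487182617) [0.48799282 0.12269204 0.1121274 ] [0.10920251 0.11227261 0.11483312]
dir 152.6759598649867
disk ((486.0240173339844, 122.93254089355469), (163.62237548828125, 175.48245239257812), 71.41072845458984)
[0.40267222 0.14790232 0.041     ] [0.40294485 0.14803665 0.05      ]
[0.40338638 0.08724529 0.041     ] [0.40365204 0.08797166 0.05      ]
```

The axis is at about (0.488, 0.1225), the bar points along about -27°, and the lug has about 33° to turn CCW. I'll move over it with the jaw yaw at 63°.

```bash
python3 -m crank '0 31 -30 -9 0 0;0 62 -60 -18 0 0;0 93 -90 -27 0 0;0 124 -120 -36 0 0;0 155 -150 -45 0 0;0 186 -180 -54 0 0;0 217 -210 -63 0 0;0 248 -240 -72 0 0;0 279 -270 -81 0 0;0 310 -300 -90 0 0' 85
cat >> h.py <<'E'
def togo(s,xyz,yaw):
    """shift in tool mm and rotvec deg to reach tcp xyz, tool down, z-axis yaw"""
    from scipy.spatial.transform import Rotation as R
    a=np.radians(yaw);z=np.array([np.cos(a),np.sin(a),0]);x=np.array([0,0,-1.]);y=np.cross(z,x)
    T=np.array([x,y,z]).T;M=s["tcp_rot"]
    return np.round(M.T@(np.array(xyz)-s["ee_pos"])*1000,1),np.round(R.from_matrix(M.T@T).as_rotvec(degrees=True),1)
E
python3 -c "
from h import *;from bench import status,ctrl
s=status.observe();print(s['ee_pos'],s['joint_pos'],ctrl.tcp_to_grasp);print(togo(s,[.488,.1225,.33],63))"
```

```text
time_s: 1.35
ee_pos: [0.365, -0.1157, 0.4045]
tcp_rot: [[-0.0, -0.316, 0.949], [0.001, 0.949, 0.316], [-1.0, 0.001, 0.0]]
contact_force: [0.4, 0.1, -0.2]
width: 0.0847
[ 0.36502103 -0.1157229   0.40446465] [-2.91215276e+01  4.47822930e+00  1.07124402e+02  6.51459898e-02
  6.84564996e+01 -4.75892059e+01] 0.1547
(array([ 74.8, 187. , 192. ]), array([-44.6,   0. ,  -0.1]))
```

```bash
python3 -m crank '0 31 32 -9 0 0;12 62 64 -18 0 0;25 94 96 -27 0 0;37 125 128 -36 0 0;50 156 160 -44 0 0;62 187 192 -44.6 0 0;75 187 192 -44.6 0 0;75 187 192 -44.6 0 0'
python3 -c "
from h import *;from bench import status,imaging
s=status.observe();print(s['ee_pos'],s['joint_pos'],s['contact_force']);print(togo(s,[.488,.1225,.26],63))
f=imaging.grab_frame('wrist');cv2.imwrite('pics/w1.png',f['color'][...,::-1]);f['s']=s;np.save('pics/w1.npy',f,allow_pickle=True);print(f['hand_eye'])
t=imaging.grab_frame('top');cv2.imwrite('pics/t1.png',t['color'][...,::-1])"
```

```text
time_s: 2.35
ee_pos: [0.4874, 0.1223, 0.3284]
tcp_rot: [[-0.004, -0.892, 0.453], [0.001, 0.453, 0.892], [-1.0, 0.004, -0.001]]
contact_force: [-0.3, 0.6, -0.7]
width: 0.0852
[0.48735957 0.12233393 0.32843345] [ 5.32730617e+00  2.17485479e+01  9.72204021e+01  7.30303257e-02
  6.12500372e+01 -5.77769751e+01] [-0.26735885  0.62755401 -0.66849872]
(array([68.4, -0.8,  0.5]), array([ 0.1, -0.1, -0.2]))
[[-4.44355679e-04 -2.68757933e-01  9.63207649e-01  3.16228383e-02]
 [-8.74520097e-04 -9.63207272e-01 -2.68758231e-01  6.80348080e-02]
 [ 9.99999519e-01 -9.61768694e-04  1.92972408e-04 -7.47921785e-04]
 [ 0.00000000e+00  0.00000000e+00  0.00000000e+00  1.00000000e+00]]
```

View pics/w1.png

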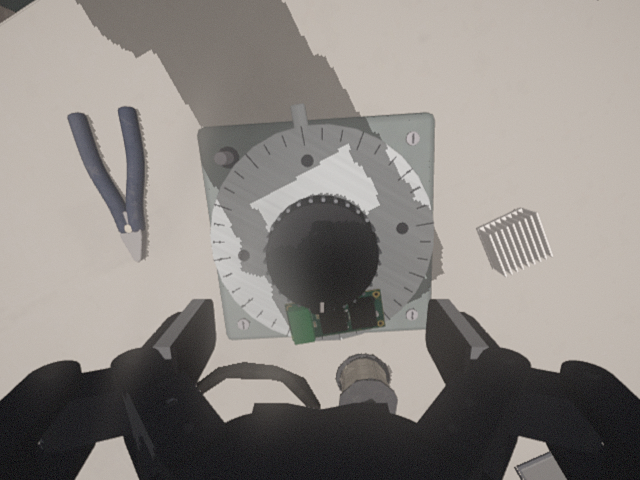

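The wrist view shows the knob at (322,253) with the bar mark at (321,308), in line with the image column. The fingers are symmetric about column 321. I'll refine the axis position.

```bash
python3 - <<'E'
from h import *
f=np.load("pics/w1.npy",allow_pickle=True).item();s=f["s"]
W=np.eye(4);W[:3,:3]=s["tcp_rot"];W[:3,3]=s["ee_pos"];C=W@f["hand_eye"];f["camera_from_world"]=np.linalg.inv(C)
P=cloud(f);z=P[...,2];g=f["color"].astype(int).sum(2)
m=(z>.07)&(z<.125);m[345:]=0;m[:170]=0;m[:,:240]=0;m[:,400:]=0
sk=m&(z<.095)&(z>.08);b=m&(z>.107)
for n,q in(("sk",sk),("b",b)):
    print(n,q.sum(),np.median(z[q]),cv2.minEnclosingCircle(P[q][:,:2].astype(np.float32)),cv2.minAreaRect((P[q][:,:2]*1000).astype(np.float32)))
print(np.percentile(z[b],[50,95,99]))
t=P[220:440:1,:]
E
```

```text
sk 7383 0.0819477458785934 ((0.487379252910614, 0.12197064608335495), 0.037233319133520126) ((488.44610595703125, 121.96974182128906), (71.78629302978516, 71.71876525878906), 89.7039566040039)
b 2095 0.11160244470453208 ((0.4880557656288147, 0.12175856530666351), 0.025102708488702774) ((488.2201843261719, 122.14839935302734), (13.979449272155762, 49.638431549072266), 62.613826751708984)
[0.11160244 0.1127544  0.11315964]
```

```bash
python3 -m crank '30 -0.5 0.3 0 0 -0.2;50 -0.5 0.3 0 0 -0.2;60 -0.5 0.3 0 0 -0.2;67 -0.5 0.3 0 0 -0.2;67 -0.5 0.3 0 0 -0.2;67 -0.5 0.3 0 0 -0.2' 
python3 -c "
from h import *;from bench import status
s=status.observe();print(s['ee_pos'],s['contact_force']);print(togo(s,[.488,.1223,.261],62.7))"
```

```text
time_s: 3.2
ee_pos: [0.4885, 0.1218, 0.2635]
tcp_rot: [[0.003, -0.891, 0.454], [-0.0, 0.454, 0.891], [-1.0, -0.003, 0.001]]
contact_force: [0.6, -0.2, 0.1]
width: 0.085
[0.48845678 0.12183829 0.26349934] [ 0.58515158 -0.21719094  0.13263902]
(array([2.5, 0.6, 0.2]), array([0.3, 0.1, 0.2]))
```

```bash
python3 -m crank '2.5 0.5 0 0 0 0.2;2.5 0.5 0 0 0 0.2;2.5 0.5 0 0 0 0.2;2.5 0.5 0 0 0 0.2;2.5 0.5 0 0 0 0.2;2.5 0.5 0 0 0 0.2;2.5 0.5 0 0 0 0.2;2.5 0.5 0 0 0 0.2' 0 40
python3 -c "
from h import *;from bench import status,imaging
s=status.observe();print(s['ee_pos'],s['contact_force'],s['ft_torque'],s['width']);print(togo(s,[.488,.1223,.261],62.7))
f=imaging.grab_frame('wrist');cv2.imwrite('pics/w2.png',f['color'][...,::-1])"
```

```text
time_s: 4.2
ee_pos: [0.4881, 0.1222, 0.2611]
tcp_rot: [[0.001, -0.891, 0.454], [0.002, 0.454, 0.891], [-1.0, 0.0, 0.002]]
contact_force: [0.7, 3.8, 0.6]
width: 0.013
[0.48808447 0.12222875 0.26109239] [0.72178963 3.75519706 0.6204899 ] [ 0.64545328 -0.05555913  0.00893362] 0.013044200702909702
(array([0.1, 0.1, 0. ]), array([ 0.3,  0.1, -0. ]))
```

View pics/w2.png

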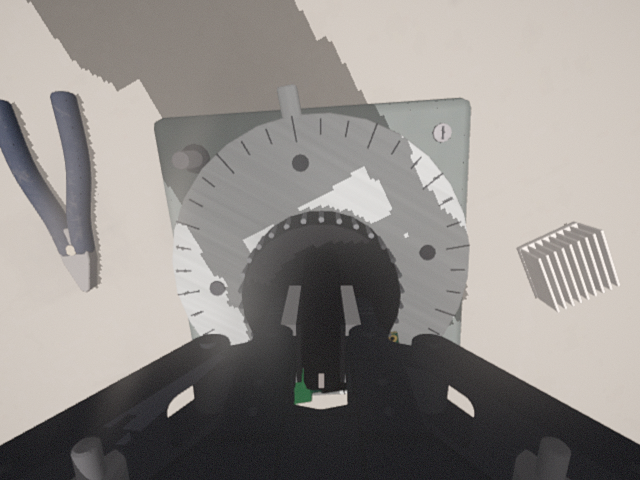

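The bar is gripped at 13 mm opening and the fingers sit at columns 290 and 350, above the skirt. Next I'll ease it down 5 mm.

```bash
cat > st.py <<'E'
from h import *
from bench import status
s=status.observe();M=s["tcp_rot"]
print("t",round(s["time_s"],2),"down",round((.2611-s["ee_pos"][2])*1000,2),"xy",np.round(s["ee_pos"][:2]*1000,1),"yaw",round(np.degrees(np.arctan2(M[1,2],M[0,2])),2),"F",np.round(s["contact_force"],1),"T",np.round(s["ft_torque"],2),"w",round(s["width"]*1000,2))
E
python3 -m crank '1 0 0 0 0 0;2 0 0 0 0 0;3 0 0 0 0 0;4 0 0 0 0 0;5 0 0 0 0 0;5 0 0 0 0 0' >/dev/null; python3 st.py
python3 -m crank '0 0 0 3 0 0;0 0 0 3 0 0' >/dev/null; python3 st.py
```

```text
t 5.0 down 5.18 xy [488.1 122.2] yaw 62.98 F [ 1.   3.7 -0.3] T [ 0.55 -0.05 -0.03] w 13.44
t 5.25 down 5.21 xy [488.1 122.2] yaw 59.99 F [0.8 3.1 1.5] T [ 0.57 -0.04  0.03] w 13.15
```

```bash
python3 -m crank '0.5 0 0 -3 0 0;0.5 0 0 -3 0 0;0.9 0 0 -3 0 0;0.9 0 0 0 0 0;0.9 0 0 0 0 0' >/dev/null; python3 st.py
python3 -m crank '0.5 0 0 -3 0 0;0.5 0 0 -3 0 0;0.5 0 0 0 0 0;0.5 0 0 0 0 0' >/dev/null; python3 st.py
python3 -m crank '0.5 0 0 -3 0 0;0.5 0 0 -3 0 0;0.5 0 0 0 0 0;0.5 0 0 0 0 0' >/dev/null; python3 st.py
```

```text
t 5.88 down 6.12 xy [488.1 122.2] yaw 60.0 F [1.  3.6 1.5] T [ 0.54 -0.01 -0.02] w 13.36
t 6.38 down 6.62 xy [488.1 122.2] yaw 59.99 F [0.3 3.4 1.1] T [ 0.53  0.02 -0.02] w 13.11
t 6.88 down 6.98 xy [488.1 122.2] yaw 59.99 F [-0.3  3.7  3.7] T [ 0.48  0.12 -0.04] w 13.25
```

```bash
python3 -m crank '0.4 0 0 0 0 0;0.4 0 0 0 0 0;0.4 0 0 0 0 0' >/dev/null; python3 st.py
python3 -m crank '0.4 0 0 0 0 0;0.4 0 0 0 0 0;0.4 0 0 0 0 0' >/dev/null; python3 st.py
```

```text
t 7.25 down 7.19 xy [488.1 122.3] yaw 60.02 F [-1.   3.1  5.7] T [ 0.47  0.23 -0.09] w 13.03
t 7.62 down 7.27 xy [488.1 122.3] yaw 60.06 F [-1.1  1.7  6.5] T [ 0.41  0.27 -0.11] w 13.45
```

```bash
python3 -m crank '0.4 0 0 -3 0 0;0.4 0 0 -6 0 0;0.4 0 0 -6 0 0' >/dev/null; python3 st.py
python3 -m crank '0.4 0 0 -3 0 0;0.4 0 0 -6 0 0;0.4 0 0 -6 0 0' >/dev/null; python3 st.py
python3 -m crank '0.4 0 0 -3 0 0;0.4 0 0 -6 0 0;0.4 0 0 -6 0 0' >/dev/null; python3 st.py
```

```text
t 8.0 down 7.31 xy [488.1 122.2] yaw 66.13 F [-2.2  2.8  7.8] T [0.44 0.32 0.05] w 13.27
t 8.38 down 7.29 xy [488.  122.2] yaw 72.21 F [-0.8  2.7  7. ] T [0.37 0.34 0.06] w 12.88
t 8.75 down 7.3 xy [488.  122.2] yaw 78.29 F [-1.5  3.4  7.3] T [0.35 0.32 0.02] w 13.27
```

```bash
for i in 1; do python3 -m crank '0.4 0 0 -3 0 0;0.4 0 0 -6 0 0;0.4 0 0 -6 0 0' >/dev/null; python3 st.py
python3 -m crank '0.4 0 0 -3 0 0;0.4 0 0 -6 0 0;0.4 0 0 -6 0 0' >/dev/null; python3 st.py
python3 -m crank '0.4 0 0 -3 0 0;0.4 0 0 -6 0 0;0.4 0 0 -6 0 0' >/dev/null; python3 st.py; done
```

```text
t 9.12 down 7.29 xy [487.9 122.1] yaw 84.36 F [-1.8  2.3  7.3] T [0.38 0.37 0.01] w 13.27
t 9.5 down 7.31 xy [487.9 122.1] yaw 90.44 F [-1.3  2.7  7.8] T [0.39 0.37 0.01] w 12.64
t 9.88 down 7.79 xy [487.9 122.1] yaw 96.45 F [0.5 3.1 1.5] T [0.47 0.05 0.08] w 13.05
```

It has started to drop at yaw ~96°. I'll go a little further round to centre it, then press lightly.

```bash
python3 -m crank '0.3 0 0 -2.5 0 0;0.8 0 0 -2.5 0 0;0.8 0 0 -2.5 0 0' >/dev/null; python3 st.py
python3 -m crank '0.6 0 0 0 0 0;1 0 0 0 0 0;1 0 0 0 0 0' >/dev/null; python3 st.py
python3 -m crank '0.6 0 0 0 0 0;1 0 0 0 0 0;1 0 0 0 0 0' >/dev/null; python3 st.py
```

```text
t 10.25 down 8.8 xy [487.9 122. ] yaw 98.89 F [0.2 3.2 0.7] T [ 0.43 -0.07 -0.02] w 13.23
t 10.62 down 9.89 xy [487.9 122. ] yaw 98.88 F [0.8 2.4 1. ] T [ 0.51 -0.04 -0.03] w 13.24
t 11.0 down 10.92 xy [487.9 122. ] yaw 98.88 F [0.4 3.3 0.8] T [ 0.45 -0.02  0.01] w 12.76
```

```bash
python3 -m crank '0.6 0 0 0 0 0;1 0 0 0 0 0;1 0 0 0 0 0' >/dev/null; python3 st.py
python3 -m crank '0.6 0 0 0 0 0;1 0 0 0 0 0;1 0 0 0 0 0' >/dev/null; python3 st.py
python3 -m crank '0.6 0 0 0 0 0;1 0 0 0 0 0;1 0 0 0 0 0' >/dev/null; python3 st.py
```

```text
t 11.38 down 11.97 xy [487.9 122. ] yaw 98.88 F [-0.3  3.5  0. ] T [ 0.48 -0.03 -0.06] w 13.2
t 11.75 down 12.62 xy [487.9 122. ] yaw 98.88 F [-0.1  3.2  5.8] T [ 0.4   0.21 -0.03] w 13.24
t 12.12 down 12.7 xy [487.9 122.1] yaw 98.89 F [-3.3  3.1 11.2] T [0.42 0.56 0.01] w 12.98
```

```bash
cat > sk.py <<'E'
from h import *
from bench import status,imaging
import sys
s=status.observe();f=imaging.grab_frame('wrist')
W=np.eye(4);W[:3,:3]=s["tcp_rot"];W[:3,3]=s["ee_pos"];f["camera_from_world"]=np.linalg.inv(W@f["hand_eye"])
P=cloud(f);z=P[...,2];r=np.hypot(P[...,0]-.488,P[...,1]-.1222);v=f["color"].astype(int).sum(2)
m=(r>.028)&(r<.035)&(z>.05)&(z<.1);m[330:]=0
t=(r>.045)&(r<.075)&(z>.03)&(z<.05);t[330:]=0
print("skirt",m.sum(),np.percentile(z[m],[10,50,90]),"table",np.median(z[t]))
cv2.imwrite(sys.argv[1],f["color"][...,::-1])
E
python3 sk.py pics/w3.png
python3 - <<'E'
from h import *
f=np.load("pics/w1.npy",allow_pickle=True).item();s=f["s"]
W=np.eye(4);W[:3,:3]=s["tcp_rot"];W[:3,3]=s["ee_pos"];f["camera_from_world"]=np.linalg.inv(W@f["hand_eye"])
P=cloud(f);z=P[...,2];r=np.hypot(P[...,0]-.488,P[...,1]-.1222)
m=(r>.028)&(r<.035)&(z>.05)&(z<.1);m[250:]=0
t=(r>.045)&(r<.075)&(z>.03)&(z<.05);t[290:]=0
print("skirt",m.sum(),np.percentile(z[m],[10,50,90]),"table",np.median(z[t]))
E
```

```text
skirt 4345 [0.06838292 0.06915493 0.06990424] table 0.04027889413080631
skirt 1590 [0.08109856 0.08192841 0.08278407] table 0.040289469809218555
```

View pics/w3.png

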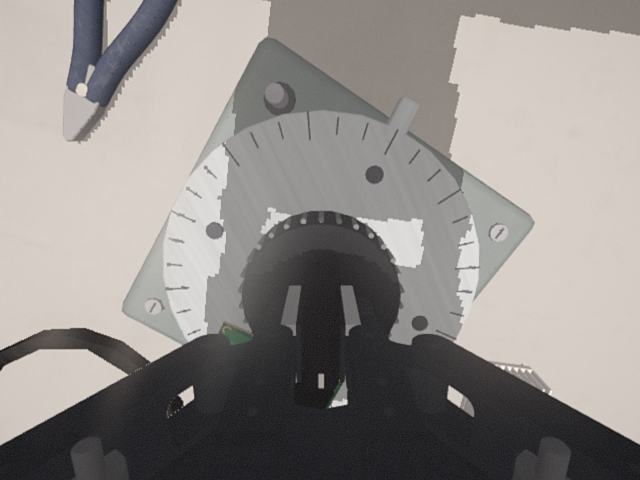

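The camera gives the skirt 28.9 mm above the table (nominal home 29.0) and it has met a firm stop, so the knob is home. Next I'll turn CCW slowly and watch the torque.

```bash
python3 -m crank '0.3 0 0 -1.5 0 0;0.3 0 0 -3 0 0;0.3 0 0 -4.5 0 0;0.3 0 0 -6 0 0;0.3 0 0 -6 0 0' >/dev/null; python3 st.py
python3 -m crank '0.3 0 0 -1.5 0 0;0.3 0 0 -3 0 0;0.3 0 0 -4.5 0 0;0.3 0 0 -6 0 0;0.3 0 0 -6 0 0' >/dev/null; python3 st.py
python3 sk.py pics/w4.png
```

```text
t 12.8 down 12.64 xy [487.8 122. ] yaw 104.93 F [-2.7  2.8  7.3] T [ 0.43  0.3  -0.05] w 13.22
t 13.43 down 12.63 xy [487.8 122. ] yaw 110.98 F [-1.4  2.5  6.4] T [0.37 0.31 0.03] w 12.89
skirt 4304 [0.06842618 0.06918885 0.06996527] table 0.04028115669796509
```

View pics/w4.png

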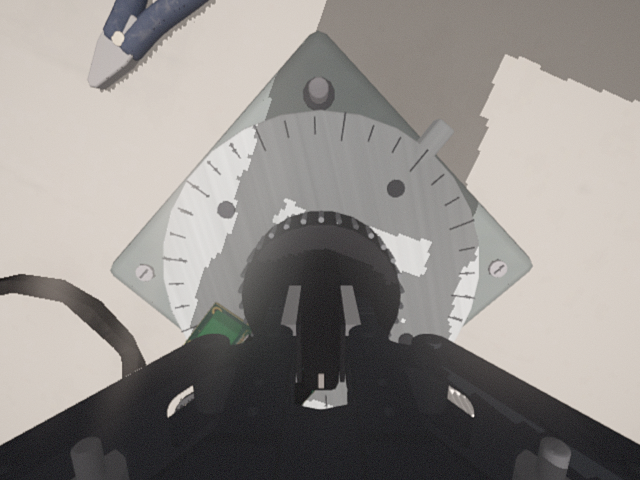

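```bash
cat >> sk.py <<'E'
# lug / post angles about axis from height map
d=(r>.087)&(r<.099)
a=np.degrees(np.arctan2(P[...,1]-.1222,P[...,0]-.488))%360
lug=d&(abs(z-.041)<.006)&(v>250)&(a>150)&(a<215)
post=d&(z>.047)&(z<.08)&(a>150)&(a<225)
def c(m):
    p=P[m];q=p.mean(0);return m.sum(),np.round(q,4),round(np.degrees(np.arctan2(q[1]-.1222,q[0]-.488))%360,2)
print("lug",c(lug),"post",c(post),"dist",np.linalg.norm(P[lug].mean(0)[:2]-P[post].mean(0)[:2]))
E
python3 sk.py pics/w5.png
python3 -m crank '0.3 0 0 -1.5 0 0;0.3 0 0 -3 0 0;0.3 0 0 -4 0 0;0.3 0 0 -4 0 0' >/dev/null; python3 st.py
python3 sk.py pics/w6.png
```

```text
skirt 4311 [0.06841633 0.06922114 0.06996856] table 0.04029630008501853
lug (np.int64(543), array([0.4003, 0.1429, 0.0399]), np.float64(166.73)) post (np.int64(356), array([0.4032, 0.0882, 0.05  ]), np.float64(201.84)) dist 0.05474839321439873
t 14.03 down 12.65 xy [487.8 122. ] yaw 114.95 F [-1.8  2.2  6.9] T [ 0.42  0.21 -0.31] w 13.39
skirt 4300 [0.0683757 0.0691477 0.0699303] table 0.04026494485580764
lug (np.int64(549), array([0.3999, 0.1407, 0.04  ]), np.float64(168.17)) post (np.int64(357), array([0.4032, 0.0881, 0.0501]), np.float64(201.88)) dist 0.052613071278873935
```

Torque is -0.31 N m and the lug is moving with the knob, so it's meshed. About 28° to go.

```bash
python3 -m crank '0.3 0 0 -1.5 0 0;0.3 0 0 -3 0 0;0.3 0 0 -4.5 0 0;0.3 0 0 -6 0 0;0.3 0 0 -7.5 0 0;0.3 0 0 -9 0 0;0.3 0 0 -10 0 0;0.3 0 0 -10 0 0' >/dev/null; python3 st.py
python3 -m crank '0.3 0 0 -1.5 0 0;0.3 0 0 -3 0 0;0.3 0 0 -4.5 0 0;0.3 0 0 -6 0 0;0.3 0 0 -7.5 0 0;0.3 0 0 -9 0 0;0.3 0 0 -10 0 0;0.3 0 0 -10 0 0' >/dev/null; python3 st.py
python3 sk.py pics/w7.png
```

```text
t 15.07 down 12.67 xy [487.8 121.9] yaw 124.94 F [-1.   2.4  6.6] T [ 0.36  0.24 -0.23] w 13.13
t 16.07 down 12.64 xy [487.8 121.8] yaw 134.93 F [-0.9  3.   6.2] T [ 0.34  0.24 -0.27] w 13.41
skirt 4272 [0.0684089  0.06918222 0.06995247] table 0.0402711701810743
lug (np.int64(595), array([0.398 , 0.1096, 0.04  ]), np.float64(187.97)) post (np.int64(355), array([0.4033, 0.088 , 0.05  ]), np.float64(202.0)) dist 0.02225045688057635
```

```bash
python3 -m crank '0.3 0 0 -1.2 0 0;0.3 0 0 -2.4 0 0;0.3 0 0 -3.6 0 0;0.3 0 0 -4.8 0 0;0.3 0 0 -5.5 0 0;0.3 0 0 -5.5 0 0' >/dev/null; python3 st.py
python3 sk.py pics/w8.png
python3 -m crank '0.3 0 0 -0.5 0 0;0.3 0 0 -1 0 0;0.3 0 0 -1 0 0' >/dev/null; python3 st.py
```

```text
t 16.88 down 12.66 xy [487.8 121.8] yaw 140.41 F [-0.2  1.9  7.5] T [ 0.37  0.29 -0.24] w 13.13
skirt 4274 [0.06839179 0.06917197 0.06995233] table 0.04026041539968596
lug (np.int64(609), array([0.399, 0.102, 0.04 ]), np.float64(192.76)) post (np.int64(348), array([0.4033, 0.088 , 0.05  ]), np.float64(202.02)) dist 0.014722408303313662
t 17.3 down 12.65 xy [487.8 121.7] yaw 141.39 F [-1.6  1.8  6. ] T [ 0.33  0.28 -0.31] w 13.32
```

```bash
python3 -m crank '0.3 0 0 -0.5 0 0;0.3 0 0 -1 0 0;0.3 0 0 -1 0 0' >/dev/null; python3 st.py
python3 -m crank '0.3 0 0 -0.4 0 0;0.3 0 0 -0.8 0 0;0.3 0 0 -0.8 0 0' >/dev/null; python3 st.py
python3 sk.py pics/w9.png
```

```text
t 17.68 down 12.65 xy [487.8 121.7] yaw 142.38 F [-2.1  2.1  5.8] T [ 0.39  0.26 -0.25] w 13.24
t 18.05 down 12.63 xy [487.8 121.7] yaw 143.17 F [-0.5  2.4  6.8] T [ 0.37  0.31 -0.23] w 13.06
skirt 4264 [0.0684306  0.06921234 0.06996985] table 0.04030234917776109
lug (np.int64(623), array([0.3999, 0.0984, 0.0401]), np.float64(195.11)) post (np.int64(350), array([0.4034, 0.0879, 0.05  ]), np.float64(202.06)) dist 0.011063244204143863
```

View pics/w9.png

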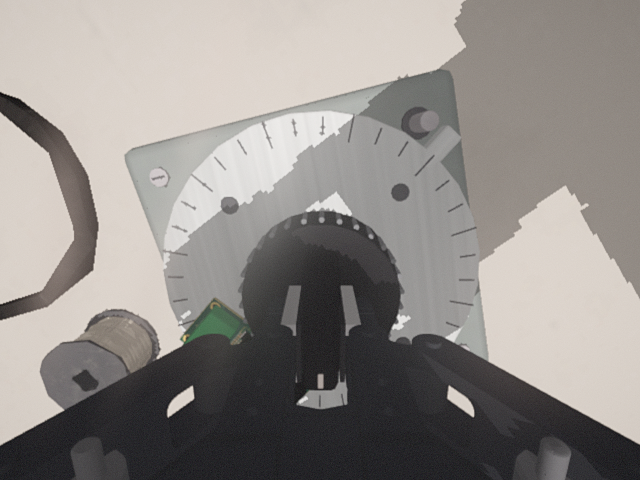

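The lug at (440,142) is almost against the post at (427,120), with centres about 11 mm apart. A few more 0.5° steps until the torque rises.

```bash
python3 -m crank '0.3 0 0 -0.5 0 0;0.3 0 0 -0.5 0 0' >/dev/null; python3 st.py
python3 -m crank '0.3 0 0 -0.5 0 0;0.3 0 0 -0.5 0 0' >/dev/null; python3 st.py
python3 sk.py pics/w10.png
```

```text
t 18.35 down 12.64 xy [487.8 121.6] yaw 143.65 F [-1.9  2.9  6.1] T [ 0.51  0.29 -0.28] w 12.76
t 18.6 down 12.63 xy [487.8 121.6] yaw 144.13 F [-0.9  1.6  7.2] T [ 0.44  0.31 -0.22] w 13.08
skirt 4282 [0.06842764 0.06919449 0.06996419] table 0.040298537485180815
lug (np.int64(619), array([0.4002, 0.0971, 0.0401]), np.float64(195.94)) post (np.int64(352), array([0.4034, 0.0879, 0.0499]), np.float64(202.04)) dist 0.009706539826287683
```

```bash
python3 -m crank '0.3 0 0 -0.5 0 0;0.3 0 0 -0.5 0 0' >/dev/null; python3 st.py
python3 -m crank '0.3 0 0 -0.5 0 0;0.3 0 0 -0.5 0 0' >/dev/null; python3 st.py
python3 sk.py pics/w11.png
```

```text
t 18.9 down 12.64 xy [487.8 121.5] yaw 144.61 F [-2.1  2.6  6. ] T [ 0.39  0.25 -0.29] w 13.39
t 19.15 down 12.62 xy [487.8 121.5] yaw 145.1 F [-0.7  2.7  5.6] T [ 0.44  0.31 -0.25] w 13.07
skirt 4258 [0.06841736 0.06921676 0.06999152] table 0.040304083847393805
lug (np.int64(605), array([0.4006, 0.096 , 0.0403]), np.float64(196.68)) post (np.int64(352), array([0.4034, 0.0879, 0.05  ]), np.float64(202.08)) dist 0.00858507611612741
```

```bash
python3 -m crank '0.3 0 0 -0.5 0 0;0.3 0 0 -0.5 0 0' >/dev/null; python3 st.py
python3 sk.py pics/w12.png
python3 -m crank '0.3 0 0 -0.5 0 0;0.3 0 0 -0.5 0 0' >/dev/null; python3 st.py
python3 sk.py pics/w13.png
```

```text
t 19.45 down 12.63 xy [487.8 121.5] yaw 145.58 F [-1.1  3.4  5.9] T [ 0.41  0.3  -0.27] w 13.35
skirt 4301 [0.06844595 0.06920586 0.06997401] table 0.04029248490801447
lug (np.int64(582), array([0.4009, 0.0953, 0.0403]), np.float64(197.18)) post (np.int64(351), array([0.4034, 0.0879, 0.05  ]), np.float64(202.03)) dist 0.007735375889775709
t 19.75 down 12.66 xy [487.7 121.4] yaw 146.06 F [-1.3  3.1  6.4] T [ 0.43  0.32 -0.3 ] w 13.33
skirt 4274 [0.06839606 0.06919278 0.06995428] table 0.040264917869549624
lug (np.int64(563), array([0.4011, 0.0948, 0.0404]), np.float64(197.49)) post (np.int64(349), array([0.4033, 0.0879, 0.0499]), np.float64(202.04)) dist 0.007254862986329695
```

View pics/w13.png

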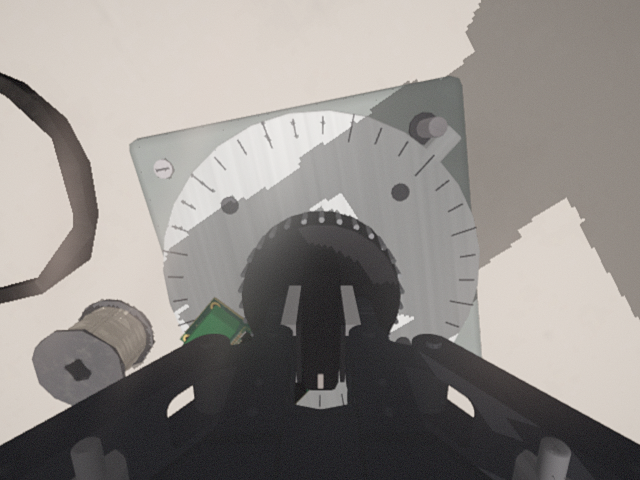

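The post now hides part of the lug, so the wrist estimate is biased. I'll cross-check with the other cameras.

```bash
python3 - <<'E'
from h import *
from bench import imaging
t=imaging.grab_frame('top');s=imaging.grab_frame('scene');w=imaging.grab_frame('wrist')
a=cv2.resize(t["color"][300:360,320:400],(400,300),interpolation=cv2.INTER_CUBIC)
b=cv2.resize(s["color"][180:270,260:380],(400,300),interpolation=cv2.INTER_CUBIC)
c=cv2.resize(w["color"][90:190,370:504],(400,300),interpolation=cv2.INTER_CUBIC)
cv2.imwrite("pics/c1.png",np.vstack([np.hstack([a,b]),np.hstack([c,c*0])])[...,::-1])
E
```

```text
(no output)
```

View pics/c1.png

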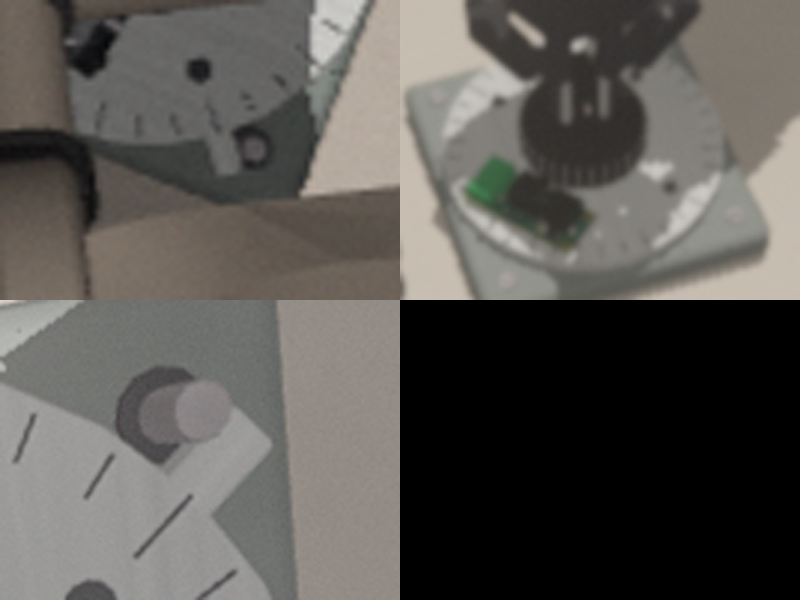

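Top view has the lug at about (365.2,331.6) and the post at (371.2,329.6), about 10 mm apart and nearly touching. I'll continue in small steps and watch the torque.

```bash
python3 -m crank '0.3 0 0 -0.4 0 0;0.3 0 0 -0.4 0 0' >/dev/null; python3 st.py
python3 -m crank '0.3 0 0 -0.4 0 0;0.3 0 0 -0.4 0 0' >/dev/null; python3 st.py
python3 -m crank '0.3 0 0 -0.4 0 0;0.3 0 0 -0.4 0 0' >/dev/null; python3 st.py
python3 - <<'E'
from h import *
from bench import imaging
t=imaging.grab_frame('top')
print(ray(t,365.2,331.6,.041),ray(t,371.2,329.6,.05))
a=cv2.resize(t["color"][300:360,320:400],(400,300),interpolation=cv2.INTER_CUBIC)
w=imaging.grab_frame('wrist')
c=cv2.resize(w["color"][90:190,370:504],(400,300),interpolation=cv2.INTER_CUBIC)
cv2.imwrite("pics/c2.png",np.hstack([a,c])[...,::-1])
E
```

```text
t 20.2 down 12.65 xy [487.7 121.4] yaw 146.44 F [-1.2  2.7  7.4] T [ 0.36  0.33 -0.33] w 13.18
t 20.45 down 12.64 xy [487.7 121.4] yaw 146.81 F [-2.3  1.4  6. ] T [ 0.39  0.3  -0.39] w 13.18
t 20.7 down 12.64 xy [487.7 121.3] yaw 147.16 F [-0.8  2.5  6.5] T [ 0.35  0.4  -0.46] w 13.14
[0.39990071 0.09648206 0.041     ] [0.40339202 0.08661918 0.05      ]
```

View pics/c2.png

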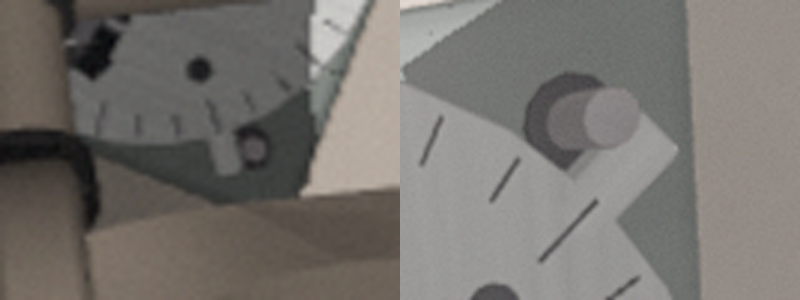

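Torque rose through -0.33, -0.39 and -0.46, so the lug is on the post. I'll ease back slightly within the play, keep light down pressure, then open and withdraw.

```bash
python3 -m crank '0.3 0 0 0.5 0 0;0.3 0 0 1 0 0;0.3 0 0 1 0 0' >/dev/null; python3 st.py
python3 -m crank '0.2 0 0 0 0 0;0.2 0 0 0 0 0;0.2 0 0 0 0 0;0.2 0 0 0 0 0;0.2 0 0 0 0 0' 40 >/dev/null; python3 st.py; python3 sk.py pics/w14.png
```

```text
t 21.18 down 12.64 xy [487.7 121.3] yaw 146.14 F [-0.9  1.4  6.3] T [ 0.36  0.29 -0.21] w 13.34
t 21.8 down 12.89 xy [487.7 121.3] yaw 146.15 F [0.1 0.6 0.1] T [0.01 0.04 0.01] w 39.61
skirt 3911 [0.06850305 0.06936905 0.09018796] table 0.04027662085456375
lug (np.int64(537), array([0.4011, 0.0947, 0.0404]), np.float64(197.56)) post (np.int64(350), array([0.4034, 0.0879, 0.05  ]), np.float64(202.04)) dist 0.00712591254626232
```

View pics/w14.png

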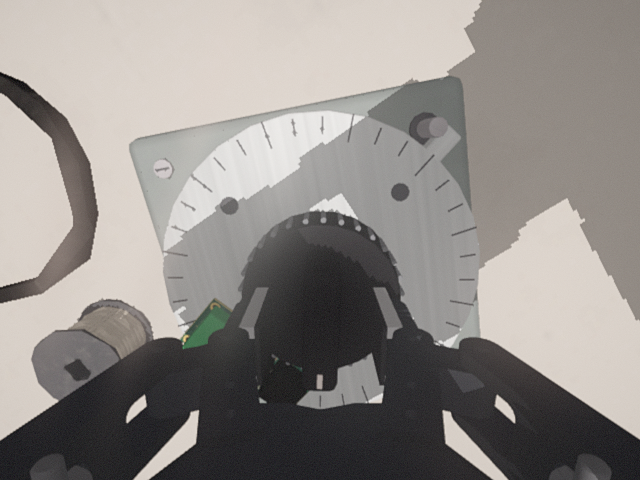

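The knob is released and has stayed down, and the lug is at the post. Now I'll withdraw upward and move back for a clear check.

```bash
python3 -m crank '-10 0 0 0 0 0;-25 0 0 0 0 0;-50 0 0 0 0 0;-80 0 0 0 0 0;-110 0 0 0 0 0;-110 0 0 0 0 0' >/dev/null; python3 st.py
python3 - <<'E'
from h import *
from bench import imaging,status
s=status.observe();f=imaging.grab_frame('wrist')
W=np.eye(4);W[:3,:3]=s["tcp_rot"];W[:3,3]=s["ee_pos"];f["camera_from_world"]=np.linalg.inv(W@f["hand_eye"])
P=cloud(f);z=P[...,2];r=np.hypot(P[...,0]-.488,P[...,1]-.1222)
m=(r>.028)&(r<.035)&(z>.05)&(z<.1);m[300:]=0;t=(r>.045)&(r<.075)&(z>.03)&(z<.05);t[300:]=0
b=(r<.02)&(z>.085)&(z<.125)
print("skirt-table",np.median(z[m])-np.median(z[t]),"bar top",np.percentile(z[b],[50,95])if b.any()else 0)
cv2.imwrite("pics/w15.png",f["color"][...,::-1])
t=imaging.grab_frame('top');cv2.imwrite("pics/t15.png",cv2.resize(t["color"][190:390,250:450],(600,600),interpolation=cv2.INTER_CUBIC)[...,::-1])
E
```

```text
t 22.6 down -100.43 xy [487.6 120.9] yaw 146.15 F [ 0.2  1.1 -0. ] T [ 0.01 -0.02  0.03] w 40.32
skirt-table 0.028885618993032325 bar top [0.09903278 0.10023185]
```

View pics/w15.png

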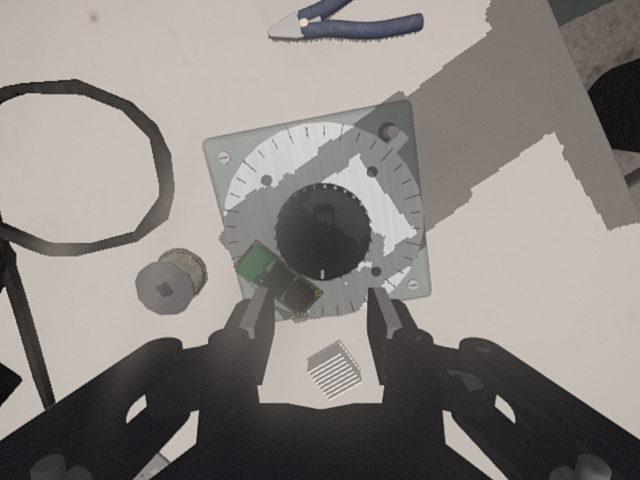

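View pics/t15.png

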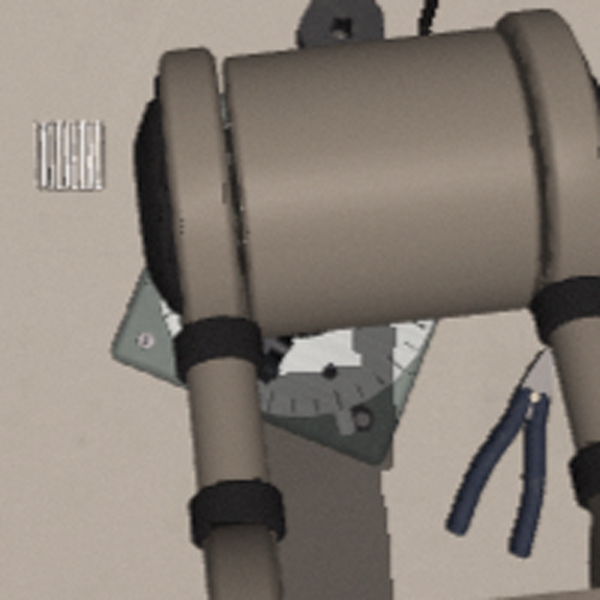

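The knob stands at home height, the lug at (345,420) is against the post at (362,418) in the zoomed top view, and the bystanders look unmoved. I'm handing in.

```bash
python3 -c "
from bench import job;print(job.job_done())"
```

```text
the job is handed in; nothing more can be done
None
```

The knob is home and in mesh, the lug is at the stop post, the gripper has let go, and the job is handed in. No verdict was reported.

- **Meshing:** I gripped the bar and eased the knob down until the teeth met about 7.3 mm below the grip height. With about 7 N of downward force I turned it counter-clockwise until it dropped in at a gripper yaw of about 96°. It was one slow sweep of about 36° after only ±3° rocking on the way down. I then pressed it home with at most 11 N.
- **Turning:** I turned the table counter-clockwise with the knob until the torque rose from about 0.3 to 0.46 N m at the post. I then eased back 1° within the play, released the knob and withdrew upward.

**Last checks**
- **Knob height:** after letting go, the skirt stood 28.9 mm above the table; 29 mm is fully home.
- **Lug and post:** the top camera put the centres about 10 mm apart, where touching is 9.5 mm.
- **Bystanders:** the heat sink and cutters looked unmoved by eye in the last pictures. The spool was partly hidden by the arm in the top view, but looked in place in the wrist view. I did not measure any of the three.

**Disagreements**
- **Lug distance:** the wrist camera read about 7 mm, less than touching allows. The post hid part of the lug there, so I relied on the torque rise and the top view.
- **Knob travel:** the arm moved down only 12.7 mm instead of 14. The camera heights suggest the knob started about 1.3 mm down.

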